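Unlock a push-and-turn safety cap on a leaning valve and set it in the tray

ROBOT

A 6-joint arm with a two-finger parallel gripper is mounted at the origin on a cart in front of the work surface, level with it; the furniture and walls round the work are solid. World frame = base frame: x ahead of the robot, y to its left, z up, the work surface at z = 0. Lengths are in m, angles in rad, forces in N, time in s.
With the tool pointing down it reaches from about 0.25 to 0.725 m from the base axis. Payload 4 kg.
Tool frame: the origin (TCP) lies on the centre line of the jaws, within the pads' length; the fingertips stand 11 mm ahead of it and the grasp point (between the pads) lies 8 mm behind it; z points along the fingers, x is the direction in which the jaws open and shut, and the axes are right-handed (so a half turn about z gives the same grasp; the last joint's range is limited). The gripper opens to 85 mm and grips with 20 to 120 N. Pads are 22 mm wide; open, the fingers measure 114 mm over their backs; the gripper's body (76 mm by 85 mm) begins 54 mm behind the grasp point. The pads swing forward as they close: fully open they stand 13 mm farther back than shut.
Start: joints at [-1.148, 0.241, 0.005, 1.335, 0, 1.571], TCP at [0.205, -0.456, 0.242] pointing down, gripper open.
Joint ranges: [-2.72, 2.72], [-1.05, 1.87], [-1.09, 1.28], [-1.99, 2.15], [-1.42, 1.44], [-3.14, 3.14]. Speed limits (rad/s): [2.79, 2.79, 3.14, 3.14, 3.14, 3.14].

INTERFACE

Orientations are given as a unit quaternion [x, y, z, w].
In Python, from workcell import bot, viewer, order gives the robot as it stands. The module is installed in compiled form; this text tells all that it offers.
- The arm moves only by the tool send_rows, never from a script. Its argument "increments" is a list that holds one entry, the list of rows, each a list of 4 numbers: the shift along the tool's x, y, z in m, then the turn about the tool's z in degrees. A call has exactly 8 rows; each row shifts and turns the pose as measured when the row begins, along the tool's axes as they then stand; what a row does not reach is not made up. A row lasts 1/10 s, in which the tool goes at most 50 mm and 8.59 degrees, less where a joint would pass 70% of its speed; a pose out of reach is approached as far as the arm can. A call is refused whole if a number of a shift passes 0.05 or a number of a turn 8.59, either way. A call with a gripper value outside its range is refused whole. "hand" is the closure, from -1 (fully open) to 1 (shut), so that 0 is half open, set as the call begins (left out, the last holds). The fingers move at their own pace and stop on an object; the grip force is fixed at half the most. Time passes only in rows, so rows that do not move let the fingers close, or fill a call up. It gives the time, the measured TCP pose, the force and the opening at its end, in the units of the state.
- bot.get_obs(): the state, without advancing time (a new reading comes with each control period).
- viewer.camera(name): name is "side" or "top" or "wrist"; returns a dict with "image" (400x640x3 uint8, red, green, blue), "range_z" (400x640 float32, m along the optical axis (not along the pixel's ray), 0 where there is no reading), "camera_matrix" (3x3 intrinsics, pixels), "eye" and "rotation" of the camera in the world. Camera axes: x right, y down, z forward; pixel columns grow to the right and rows downward; lengths in m; the calibration is good to about 2 mm. A picture is of the moment at which its call begins.
- order.job_done(): hands the job in, once; it reports no verdict.
The state is a dict: "clock": time; "joint_pos": joint angles; "joint_vel": joint speeds; "tau": joint torques, N m; "eef_pos": TCP position; "tool_rot": TCP orientation; "ft_force": force on the tool from outside, world axes, zero at the start; "ft_torque": the same for the moment, N m; "grip_width": finger opening in m.
Only numpy, scipy, OpenCV 4.12 (cv2) and the standard library are available. Lean on these libraries where they do the work, as an engineer would, in place of code of your own. Each camera call takes 0.05 s, during which the arm holds its last target.

TASK

Take the safety cap off the leaning valve: push it down along its own leaning axis against its spring until you feel it bottom, and while it is held down turn it anticlockwise (as seen looking onto the cap) until its lugs come free, then lift it off and set it down without dropping it, hexagon upwards, in the shallow dark steel tray. Press firmly but do not ram or wrench the cap against the valve, and leave the jar, dial gauge and spray bottle where they are.

Things in the scene. Friction and masses are not known exactly. Their poses are not given: they have to be found in the camera images.
- collar: Aluminium bayonet collar, ring 100 mm outside, 28 mm high, fixed on the mouth of the black valve body that leans 29 degrees on an aluminium stand (neither moves). Origin: centre of its lower face; z points out of the valve along the leaning axis; rim at z = 28 mm. A locked cap is centred on this axis, cap centre 46 mm and flange underside 42 mm above the origin.
- cap_center (a point): Centre, half-way up, of the loose black plastic safety cap (60 mm high, 0.12 kg); z = its axis, towards the hexagon. From here: plug 65 mm diameter (79 over its three lugs) from z -30 to -4 mm; flange 86 mm diameter, -4 to +10; hexagon head, 43 mm across flats, 50 over corners, +10 to +30. Two flats face the cap's +x and -x, the others every 60 degrees.
- hex_center (a point): Centre of the cap's hexagon head, on the cap's axis, 20 mm above cap_center (10 mm above the flange, 10 mm below the top); axes as cap_center. Where to grip and turn the cap. Turning free is anticlockwise seen from outside, positive about this z, by about 60 degrees (40 to 80 will do; clockwise and beyond 86 it is blocked).
- lock (a point): Point on the collar's axis at the underside of the locked cap, where a spring plunger pushes it out (8 N, up to 15 N pushed in). The depth at which the cap can turn is hidden and differs each time, 3 to 11 mm; 2 mm deeper it meets a hard stop to be felt. Turned free and let up, the cap rises 6 mm above its locked height and lifts straight out along the axis; else it can neither turn nor come out.
- tray: Shallow dark steel tray, fixed, 150 mm along its x, 130 mm along its y, walls 18 mm high and 3 mm thick, floor 3 mm thick. Origin: centre of its underside; z up. A cap standing upright in it has its centre 33 mm above this origin.
- jar_center (a point): Bystander: white grease jar with blue lid, 63 mm diameter, 53 mm high; its centre, half-way up.
- gauge_center (a point): Bystander: round dial gauge lying flat, 105x55x20 mm; its centre.
- bottle_center (a point): Bystander: white spray bottle with red head, 187 mm high; point on its middle 90 mm up.

How it is judged:
On the way, in this order (a step that is already met when the one before it is completed fails the run):
1. the cap is pushed in against its spring by at least 2 mm (z of cap_center in the frame of collar below 0.0435 m and horizontal distance between cap_center and collar below 0.06 m), for 0.05 s.
2. the cap is out of the collar, held by the gripper (z of cap_center in the frame of collar above 0.075 m and contact force between the fingers and cap above 0.5 N), for 0.1 s.
3. the cap is set down upright in the tray while still held (not dropped) (x of cap_center in the frame of tray between -0.035 and 0.035 m and y of cap_center in the frame of tray between -0.027 and 0.027 m and z of cap_center in the frame of tray below 0.043 m and angle between cap_center's own z axis and vertical below 0.2 rad and contact force between the fingers and cap above 0.5 N), for 0.05 s.
At the end, for the whole second after the job is handed in: The cap stands still and released in the tray, on its plug with the hexagon upwards (within 5 degrees), flat on the tray floor, its centre within 35 mm (along) and 27 mm (across) of the tray's centre (x of cap_center in the frame of tray between -0.035 and 0.035 m and y of cap_center in the frame of tray between -0.027 and 0.027 m and z of cap_center in the frame of tray between 0.028 and 0.037 m and angle between cap_center's own z axis and vertical below 0.09 rad and linear speed of cap below 0.02 m/s and contact force between the fingers and cap below 0.1 N); the robot touches nothing.
It fails at once if the cap is rammed or wrenched against the valve or collar with more than 45 N (contact force between cap and stand above 45 N).
It fails at once if the jar, dial gauge or spray bottle is moved more than 3 cm (distance of any of jar_center, gauge_center, bottle_center from where it was at the start of the episode above 0.03 m).
It also fails if it takes over 48 s, if anything falls off the work surface, if the arm or the gripper's body presses on something with over 40 N, if the wrist force passes 120 N, or if a joint passes its speed limit or range.

## Working session

There is one attempt and no reset: what is moved stays moved. The work goes in short steps, Python scripts to look and compute and a tool call to move; the robot and the scene stay as the last step left them, time stands still between calls to the robot, and variables do not carry over. Pictures are saved under pics/ and viewed, and the job is handed in when it is done.

Besides the shell and the picture viewer there is one more tool, called after ">>>" by a JSON object that holds its "fn" and its "kwargs", one argument or row to a line. send_rows: Moves the arm, as the interface text tells. Its arguments: {"type":"object","properties":{"increments":{"type":"array","items":{"type":"array","items":{"type":"array","items":{"type":"number"}}}},"hand":{"type":"number"}},"required":["increments"]}

```bash
mkdir -p pics
cat > h.py <<'E'
import numpy as np, cv2
from workcell import bot, viewer, order
from scipy.spatial.transform import Rotation as R
def snap(n,tag):
    c=viewer.camera(n); cv2.imwrite(f'pics/{tag}.png',c['image'][:,:,::-1]); np.savez(f'pics/{tag}.npz',**c); return c
def pts(c):
    K=np.array(c['camera_matrix']);z=c['range_z'];v,u=np.mgrid[:z.shape[0],:z.shape[1]]
    p=np.stack([(u-K[0,2])/K[0,0]*z,(v-K[1,2])/K[1,1]*z,z],-1)
    P=p@np.array(c['rotation']).T+np.array(c['eye']); P[z==0]=np.nan; return P
E
python3 - <<'E'
from h import *
for n in ['side','top','wrist']:
    c=snap(n,n+'0'); print(n,c['eye'],c['rotation'],c['camera_matrix'],(c['range_z']>0).mean())
print(bot.get_obs())
E
```

```text
side [0.05544053 0.86906207 0.64973968] [-0.20665394  0.82481374 -0.51310889  0.11702868] [[376.37137654   0.         320.46371047]
 [  0.         376.37137654 199.94344624]
 [  0.           0.           1.        ]] 0.98046875
top [ 0.28108392 -0.01944534  1.16769025] [-0.70035208  0.70628356 -0.07190706  0.07416111] [[456.19629793   0.         319.06920853]
 [  0.         456.19629793 206.27067309]
 [  0.           0.           1.        ]] 0.9961875
wrist [ 0.27623697 -0.42413839  0.37364428] [ 0.83029813 -0.53650683 -0.08293069  0.12604737] [[334.928341     0.         318.43841015]
 [  0.         334.928341   193.63287646]
 [  0.           0.           1.        ]] 0.996078125
{'clock': 0.15, 'joint_pos': array([-1.14796108e+00,  2.41246647e-01,  4.02861072e-03,  1.33516079e+00,
       -1.71608709e-05,  1.57078259e+00]), 'joint_vel': array([-1.53244049e-03, -8.93827040e-04,  3.89759933e-03, -1.63337749e-03,
       -5.47136398e-04, -9.51566710e-05]), 'tau': array([ 6.61103022e-04, -3.72635400e+01,  2.52638268e+01,  1.23641759e-02,
        4.94388487e-06,  3.91592337e-06]), 'eef_pos': array([ 0.2049852 , -0.45555763,  0.24161213]), 'tool_rot': array([ 8.39749755e-01, -5.42973040e-01, -6.69105000e-04, -4.22431109e-04]), 'ft_force': array([-0.87440108,  1.07999316, -0.92460989]), 'ft_torque': array([-0.03093426,  0.01782994, -0.00847255]), 'grip_width': 0.0855630183547969}
```

Rotation is a quaternion; fix the helper and view.

```bash
sed -i "s/np.array(c\['rotation'\]).T/R.from_quat(c['rotation']).as_matrix().T/" h.py
```

```text
(no output)
```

View pics/top0.png

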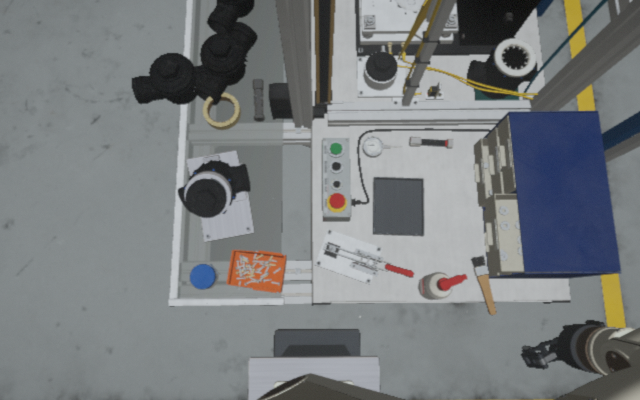

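View pics/side0.png

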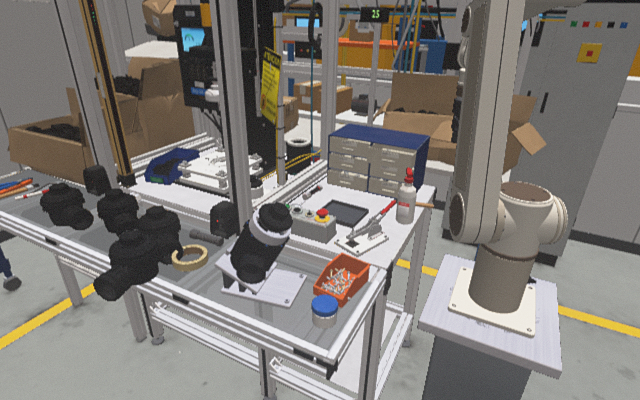

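View pics/wrist0.png

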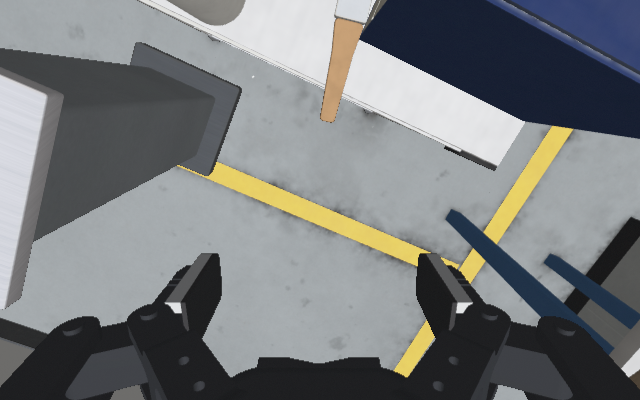

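The top view shows the valve with its silver collar at about (208,192), the tray at (398,206), the jar at (203,276), the bottle at (437,284) and the gauge at (373,146). In the side view the cap is at (272,218). Next I measure.

Run:
```python
from h import *
im={}
for n in ['top','side']:
    c=dict(np.load(f'pics/{n}0.npz')); P=pts(c); im[n]=(c,P)
c,P=im['top']
for uv in [(208,192),(203,276),(437,284),(373,146),(398,206),(374,180),(422,180),(422,233),(374,233),(400,260),(338,200),(400,130),(205,200)]:
    print(uv,P[uv[1],uv[0]].round(3))
for n,(u0,v0,u1,v1) in dict(top=(165,145,260,245),side=(220,190,310,290)).items():
    c,P=im[n]; a=c['image'][v0:v1,u0:u1,::-1]; cv2.imwrite(f'pics/crop_{n}.png',cv2.resize(a,None,fx=6,fy=6,interpolation=cv2.INTER_NEAREST))
c,P=im['side']
for uv in [(272,205),(272,212),(272,220),(285,212),(265,232),(255,225),(330,214)]: print('s',uv,P[uv[1],uv[0]].round(3))
```

```text
(208, 192) [0.506 0.213 0.25 ]
(203, 276) [0.345 0.265 0.053]
(437, 284) [ 0.318 -0.273  0.156]
(373, 146) [ 0.685 -0.161  0.016]
(398, 206) [ 0.525 -0.223 -0.   ]
(374, 180) [ 0.591 -0.16   0.018]
(422, 180) [ 0.592 -0.287  0.01 ]
(422, 233) [ 0.453 -0.281  0.005]
(374, 233) [ 0.452 -0.156  0.018]
(400, 260) [ 0.384 -0.222  0.001]
(338, 200) [ 0.521 -0.063  0.097]
(400, 130) [ 0.732 -0.236  0.01 ]
(205, 200) [0.491 0.221 0.24 ]
s (272, 205) [0.501 0.236 0.252]
s (272, 212) [0.5   0.239 0.236]
s (272, 220) [0.491 0.252 0.224]
s (285, 212) [0.475 0.223 0.235]
s (265, 232) [0.5   0.269 0.198]
s (255, 225) [0.526 0.271 0.21 ]
s (330, 214) [ 0.558 -0.199  0.006]
```

View pics/crop_top.png

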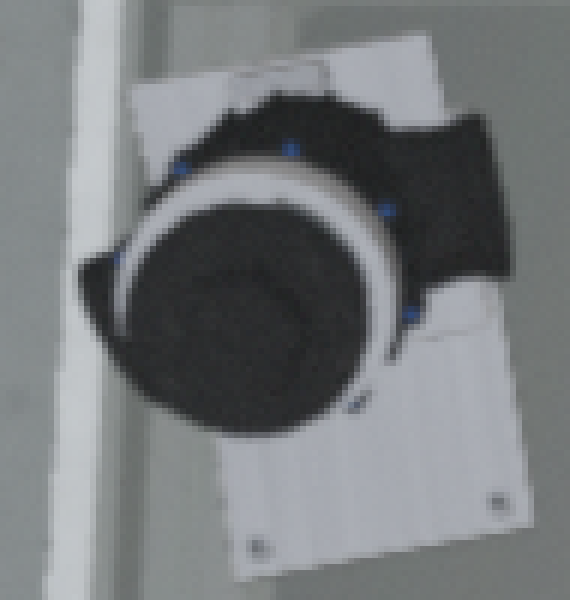

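View pics/crop_side.png

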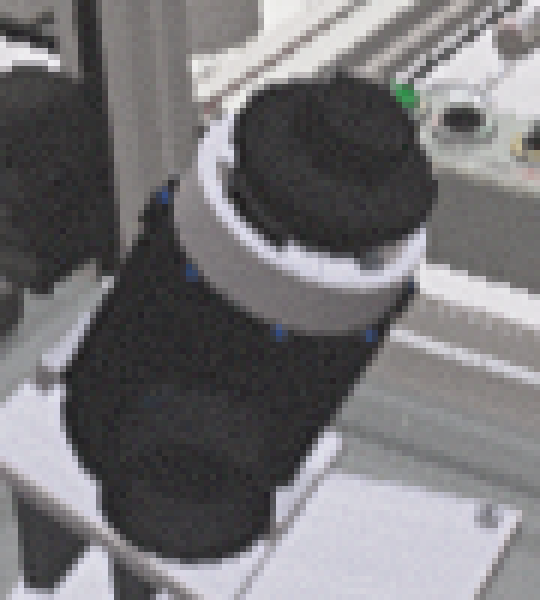

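Run:
```python
from h import *
rng=np.random.default_rng(0)
for n,(u0,v0,u1,v1) in dict(top=(165,145,260,245),side=(220,190,310,290)).items():
    c=dict(np.load(f'pics/{n}0.npz')); P=pts(c)[v0:v1,u0:u1].reshape(-1,3)
    P=P[(P[:,2]>0.12)&(P[:,2]<0.32)&(np.linalg.norm(P[:,:2]-[.5,.23],axis=1)<.12)]
    rem=P
    for k in range(4):
        best=None
        for i in range(3000):
            a=rem[rng.choice(len(rem),3,False)]; m=np.cross(a[1]-a[0],a[2]-a[0]); l=np.linalg.norm(m)
            if l<1e-5: continue
            m/=l; m*=np.sign(m[2])
            if abs(np.degrees(np.arccos(m[2]))-29)>8: continue
            inl=abs((rem-a[0])@m)<.002
            if best is None or inl.sum()>best.sum(): best=inl
        q=rem[best]; ce=q.mean(0); m=np.linalg.svd(q-ce)[2][2]; m*=np.sign(m[2])
        print(n,k,best.sum(),len(rem),'c',ce.round(4),'n',m.round(3),'tilt',np.degrees(np.arccos(m[2])).round(1),'az',np.degrees(np.arctan2(m[1],m[0])).round(1),'h',(m@ce).round(4),'ext',np.ptp(q,0).round(3))
        rem=rem[~best]
```

```text
top 0 549 2514 c [0.4991 0.2222 0.2224] n [-0.478 -0.084  0.874] tilt 29.1 az -170.0 h -0.0629 ext [0.074 0.082 0.042]
top 1 259 1965 c [0.4881 0.221  0.2407] n [-0.471 -0.076  0.879] tilt 28.5 az -170.8 h -0.035 ext [0.037 0.044 0.021]
top 2 198 1706 c [0.5267 0.2102 0.207 ] n [-0.469 -0.108  0.877] tilt 28.7 az -167.0 h -0.088 ext [0.084 0.096 0.049]
top 3 198 1508 c [0.5023 0.2218 0.2275] n [-0.478 -0.078  0.875] tilt 29.0 az -170.8 h -0.0584 ext [0.066 0.078 0.037]
side 0 252 2521 c [0.4969 0.239  0.2236] n [-0.491 -0.064  0.869] tilt 29.7 az -172.5 h -0.0651 ext [0.074 0.081 0.042]
side 1 168 2269 c [0.4926 0.2525 0.1932] n [-0.516 -0.045  0.855] tilt 31.2 az -175.1 h -0.1003 ext [0.079 0.073 0.05 ]
side 2 168 2101 c [0.5379 0.2832 0.1332] n [0.239 0.366 0.899] tilt 25.9 az 56.9 h 0.352 ext [0.141 0.119 0.059]
side 3 151 1933 c [0.4877 0.2221 0.2421] n [-0.447 -0.085  0.89 ] tilt 27.1 az -169.2 h -0.0216 ext [0.037 0.046 0.019]
```

The rows can't tilt the tool directly, so I need to see how the arm behaves at its reach limit. First I rise, well clear of everything.

>>> {"fn": "send_rows", "kwargs": {
  "increments": [
    [[0,0,-0.04,0],[0,0,-0.04,0],[0,0,-0.04,0],[0,0,-0.04,0],[0,0,-0.04,0],[0,0,-0.04,0],[0,0,-0.04,0],[0,0,-0.04,0]]
  ]
}}

```text
clock: 0.95
eef_pos: [0.2029, -0.4509, 0.5366]
tool_rot: [0.84, -0.543, 0.008, 0.005]
ft_force: [-0.3, 1.1, -0.7]
grip_width: 0.0852
```

```bash
cat > st.py <<'E'
from h import *
o=bot.get_obs(); M=R.from_quat(o['tool_rot']).as_matrix()
print('t',o['clock'].__round__(2),'j',o['joint_pos'].round(3),'p',o['eef_pos'].round(4),'f',o['ft_force'].round(1),'w',round(o['grip_width'],4))
print('x',M[:,0].round(3),'y',M[:,1].round(3),'z',M[:,2].round(3),'tilt',np.degrees(np.arccos(-M[2,2])).round(2))
E
python3 st.py
```

```text
t 0.95 j [-1.148  0.346  0.94   2.146  0.     1.571] p [ 0.2029 -0.4509  0.5366] f [-0.3  1.1 -0.7] w 0.0852
x [ 0.41  -0.912  0.018] y [-0.912 -0.41  -0.   ] z [ 0.008 -0.017 -1.   ] tilt 1.06
```

Run:
```python
from h import *
for n in ['top','side']:
    P=pts(dict(np.load(f'pics/{n}0.npz'))).reshape(-1,3)
    P=P[np.isfinite(P[:,0])&(P[:,2]<1.1)]
    for x0 in np.arange(.2,1.0,.1):
        print(n,round(x0,1),[ (lambda q: round(float(np.percentile(q,99.5)),2) if len(q)>5 else None)(P[(P[:,0]>=x0)&(P[:,0]<x0+.1)&(P[:,1]>=y0)&(P[:,1]<y0+.1),2]) for y0 in np.arange(-.6,.6,.1)])
```

```text
top 0.2 [0.35, 0.58, 0.69, 0.13, 0.01, 0.0, 0.01, 0.01, 0.01, 0.01, -0.89, -0.89]
top 0.3 [0.22, 0.22, 0.21, 0.19, 0.09, 0.05, 0.06, 0.06, 0.06, 0.01, None, None]
top 0.4 [0.22, 0.22, 0.21, 0.02, 0.02, 0.07, 0.0, 0.22, 0.25, 0.01, None, None]
top 0.5 [0.22, 0.22, 0.2, 0.02, 0.04, 0.1, 0.01, 0.23, 0.25, 0.13, None, None]
top 0.6 [0.22, 0.22, 0.03, 0.03, 0.02, 0.08, 0.01, 0.12, 0.13, 0.09, None, None]
top 0.7 [0.47, 0.1, 0.06, 0.48, 0.53, 0.48, 0.53, 0.11, 0.03, 0.06, None, None]
top 0.8 [0.44, 0.15, 0.1, 0.45, 0.09, 0.42, 0.11, 0.11, 0.13, 0.13, 0.11, None]
top 0.9 [0.21, 0.21, 0.1, 0.08, 0.09, 0.01, 0.01, 0.11, 0.13, 0.11, None, None]
side 0.2 [0.34, 0.68, 0.62, 0.13, 0.0, 0.0, 0.01, 0.01, 0.01, 0.01, None, None]
side 0.3 [0.22, 0.22, 0.21, 0.19, 0.09, 0.05, 0.06, 0.06, 0.06, 0.01, None, None]
side 0.4 [0.22, 0.22, 0.21, 0.02, 0.02, 0.07, 0.0, 0.21, 0.25, 0.01, None, None]
side 0.5 [0.22, 0.22, 0.21, 0.02, 0.02, 0.1, 0.0, 0.15, 0.25, 0.13, None, None]
side 0.6 [0.22, 0.22, 0.03, 0.03, 0.02, 0.08, -0.0, None, 0.13, 0.09, None, None]
side 0.7 [0.69, 0.65, 0.06, 0.68, 0.53, 0.16, 0.67, 0.11, 0.03, 0.01, None, None]
side 0.8 [0.69, 0.64, 0.1, 0.68, 0.09, -0.66, 0.11, 0.11, 0.13, 0.13, 0.11, None]
side 0.9 [0.6, 0.69, 0.68, 0.53, 0.1, 0.0, 0.0, 0.12, 0.13, 0.11, None, None]
```

>>> {"fn": "send_rows", "kwargs": {
  "increments": [
    [[-0.0144,-0.0444,0.011,0],[-0.0144,-0.0444,0.011,0],[-0.0144,-0.0444,0.011,0],[-0.0144,-0.0444,0.011,0],[-0.0144,-0.0444,0.011,0],[-0.0144,-0.0444,0.011,0],[-0.0144,-0.0444,0.011,0],[-0.0144,-0.0444,0.011,0]]
  ]
}}

```text
clock: 1.75
eef_pos: [0.4766, -0.1923, 0.4401]
tool_rot: [0.835, -0.55, 0.001, 0.007]
ft_force: [0.4, -1.2, -0.1]
grip_width: 0.0855
```

```bash
python3 st.py
```

```text
t 1.75 j [-0.375  0.293  0.587  1.867 -0.015  2.359] p [ 0.4766 -0.1923  0.4401] f [ 0.4 -1.2 -0.1] w 0.0855
x [ 0.396 -0.918  0.009] y [-0.918 -0.396  0.012] z [-0.007 -0.013 -1.   ] tilt 0.84
```

>>> {"fn": "send_rows", "kwargs": {
  "increments": [
    [[-0.0313,-0.0166,0,-8],[-0.0286,-0.0208,0,-8],[-0.0255,-0.0246,0,-8],[-0.0218,-0.0279,0,-8],[-0.0177,-0.0307,0,-8],[-0.0133,-0.0328,0,-8],[-0.0086,-0.0343,0,-8],[-0.0037,-0.0352,0,-8]]
  ]
}}

```text
clock: 2.55
eef_pos: [0.4809, 0.1038, 0.4228]
tool_rot: [1.0, 0.001, -0.025, 0.004]
ft_force: [1.0, -0.2, 0.0]
grip_width: 0.0857
```

```bash
python3 st.py
```

```text
t 2.55 j [0.212 0.273 0.513 1.86  0.002 1.781] p [0.4809 0.1038 0.4228] f [ 1.  -0.2  0. ] w 0.0857
x [ 0.999  0.001 -0.049] y [ 0.002 -1.     0.009] z [-0.049 -0.009 -0.999] tilt 2.85
```

>>> {"fn": "send_rows", "kwargs": {
  "increments": [
    [[-0.01,0,-0.036,0],[-0.01,0,-0.036,0],[-0.01,0,-0.036,0],[-0.01,0,-0.036,0],[-0.01,0,-0.036,0],[-0.01,0,-0.036,0],[-0.01,0,-0.036,0],[-0.01,0,-0.036,0]]
  ]
}}

```text
clock: 3.35
eef_pos: [0.3723, 0.1018, 0.5737]
tool_rot: [1.0, 0.007, 0.023, -0.008]
ft_force: [0.1, -0.7, 0.6]
grip_width: 0.0854
```

```bash
python3 st.py
```

```text
t 3.35 j [0.263 0.111 0.739 2.15  0.005 1.82 ] p [0.3723 0.1018 0.5737] f [ 0.1 -0.7  0.6] w 0.0854
x [0.999 0.014 0.046] y [ 0.015 -1.    -0.016] z [ 0.045  0.017 -0.999] tilt 2.77
```

>>> {"fn": "send_rows", "kwargs": {
  "increments": [
    [[0,0.004,-0.04,0],[0,0.004,-0.04,0],[0,0.004,-0.04,0],[0,0.004,-0.04,0],[0,0.004,-0.04,0],[0,0.004,-0.04,0],[0,0.004,-0.04,0],[0,0.004,-0.04,0]]
  ]
}}

```text
clock: 4.15
eef_pos: [0.3191, 0.0549, 0.6575]
tool_rot: [0.99, 0.007, 0.139, -0.031]
ft_force: [-0.7, -0.3, 0.4]
grip_width: 0.0849
```

```bash
python3 st.py
```

```text
t 4.15 j [ 0.151 -0.072  0.792  2.149  0.021  1.712] p [0.3191 0.0549 0.6575] f [-0.7 -0.3  0.4] w 0.0849
x [0.961 0.004 0.276] y [ 0.022 -0.998 -0.06 ] z [ 0.275  0.063 -0.959] tilt 16.38
```

>>> {"fn": "send_rows", "kwargs": {
  "increments": [
    [[0,0,-0.035,0],[0,0,-0.035,0],[0,0,-0.035,0],[0,0,-0.035,0],[0,0,-0.035,0],[0,0,-0.035,0],[0,0,0,0],[0,0,0,0]]
  ]
}}

```text
clock: 4.95
eef_pos: [0.2624, 0.0463, 0.7107]
tool_rot: [0.974, 0.005, 0.222, -0.043]
ft_force: [-0.1, -0.2, 0.9]
grip_width: 0.0853
```

```bash
python3 st.py
```

```text
t 4.95 j [ 0.153 -0.205  0.83   2.149  0.019  1.718] p [0.2624 0.0463 0.7107] f [-0.1 -0.2  0.9] w 0.0853
x [ 0.901 -0.009  0.433] y [ 0.03  -0.996 -0.082] z [ 0.432  0.086 -0.898] tilt 26.16
```

>>> {"fn": "send_rows", "kwargs": {
  "increments": [
    [[0,0,-0.035,0],[0,0,-0.03,0],[0,0,0,0],[0,0,0,0],[0,0,0,0],[0,0,0,0],[0,0,0,0],[0,0,0,0]]
  ]
}}

```text
clock: 5.75
eef_pos: [0.2447, 0.0441, 0.723]
tool_rot: [0.969, 0.005, 0.243, -0.046]
ft_force: [0.8, -0.6, 0.1]
grip_width: 0.0854
```

```bash
python3 st.py
python3 - <<'E'
from h import *
c=snap('wrist','w1'); o=bot.get_obs(); M=R.from_quat(o['tool_rot']).as_matrix()
e=c['eye']-o['eef_pos']; print('cam in tool',(M.T@e).round(4), (M.T@R.from_quat(c['rotation']).as_matrix()).round(3))
E
```

```text
t 5.75 j [ 0.16  -0.241  0.838  2.15   0.016  1.724] p [0.2447 0.0441 0.723 ] f [ 0.8 -0.6  0.1] w 0.0854
x [ 0.881 -0.012  0.472] y [ 0.032 -0.996 -0.087] z [ 0.471  0.092 -0.877] tilt 28.68
cam in tool [ 0.002  -0.0763 -0.1312] [[ 1.     0.    -0.001]
 [-0.     0.955  0.297]
 [ 0.001 -0.297  0.955]]
```

View pics/w1.png

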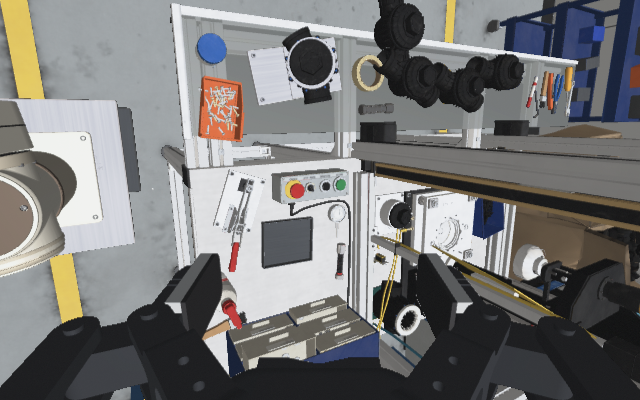

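>>> {"fn": "send_rows", "kwargs": {
  "increments": [
    [[-0.001,-0.006,0.018,0],[-0.001,-0.009,0.027,0],[-0.001,-0.009,0.027,0],[-0.001,-0.009,0.027,0],[-0.001,-0.009,0.027,0],[-0.001,-0.009,0.027,0],[-0.001,-0.009,0.027,0],[-0.001,-0.009,0.027,0]]
  ]
}}

```text
clock: 6.6
eef_pos: [0.3366, 0.1342, 0.5381]
tool_rot: [0.968, 0.004, 0.245, -0.046]
ft_force: [0.3, -0.5, 0.1]
grip_width: 0.0853
```

```bash
python3 st.py
```

```text
t 6.6 j [ 0.499 -0.351  0.106  1.544 -0.149  2.026] p [0.3366 0.1342 0.5381] f [ 0.3 -0.5  0.1] w 0.0853
x [ 0.879 -0.016  0.476] y [ 0.029 -0.996 -0.087] z [ 0.475  0.09  -0.875] tilt 28.92
```

>>> {"fn": "send_rows", "kwargs": {
  "increments": [
    [[-0.001,-0.009,0.028,0],[-0.001,-0.009,0.028,0],[-0.001,-0.009,0.028,0],[-0.001,-0.009,0.028,0],[-0.001,-0.009,0.028,0],[-0.001,-0.007,0.022,0],[-0.001,-0.004,0.014,0],[0,0,0,0]]
  ]
}}

```text
clock: 7.4
eef_pos: [0.4119, 0.2082, 0.3679]
tool_rot: [0.971, 0.006, 0.237, -0.041]
ft_force: [0.2, 0.7, -0.1]
grip_width: 0.0853
```

```bash
python3 st.py
python3 - <<'E'
from h import *
c=snap('wrist','w2')
E
```

```text
t 7.4 j [ 0.586 -0.21  -0.245  1.084 -0.187  2.102] p [0.4119 0.2082 0.3679] f [ 0.2  0.7 -0.1] w 0.0853
x [ 0.887 -0.009  0.461] y [ 0.03  -0.997 -0.077] z [ 0.46   0.083 -0.884] tilt 27.88
```

View pics/w2.png

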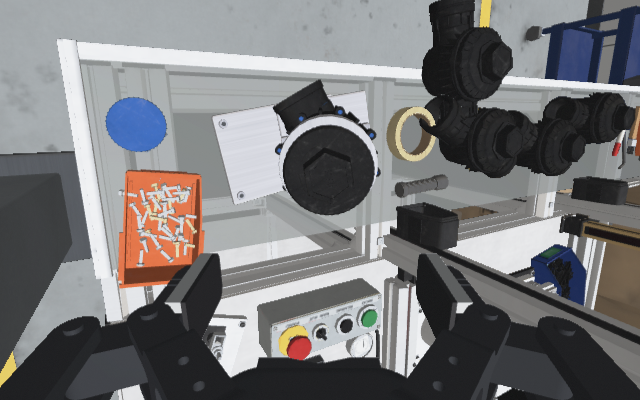

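The wrist view shows the cap at (328,170) inside the silver rim, and its hexagon edges can be made out around (333,165). I fit the planes and the hexagon from this depth picture.

```bash
cat > fit.py <<'E'
from h import *
import sys
rng=np.random.default_rng(0)
def fit(tag,box):
    c=dict(np.load(f'pics/{tag}.npz')); u0,v0,u1,v1=box
    P=pts(c)[v0:v1,u0:u1].reshape(-1,3); P=P[np.isfinite(P[:,0])]
    P=P[(P[:,2]>0.16)&(P[:,2]<0.32)&(np.linalg.norm(P[:,:2]-[.5,.225],axis=1)<.1)]
    rem=P
    for k in range(3):
        best=None
        for i in range(2000):
            a=rem[rng.choice(len(rem),3,False)]; m=np.cross(a[1]-a[0],a[2]-a[0]); l=np.linalg.norm(m)
            if l<1e-5: continue
            m/=l; m*=np.sign(m[2])
            if abs(np.degrees(np.arccos(m[2]))-29)>6: continue
            inl=abs((rem-a[0])@m)<.0015
            if best is None or inl.sum()>best.sum(): best=inl
        q=rem[best]; ce=q.mean(0); m=np.linalg.svd(q-ce,full_matrices=False)[2][2]; m*=np.sign(m[2])
        e1=np.array([np.cos(np.radians(10)),np.sin(np.radians(10)),0]); e1-=m*(m@e1); e1/=np.linalg.norm(e1); e2=np.cross(m,e1)
        ab=np.stack([(q-ce)@e1,(q-ce)@e2],1).astype(np.float32)
        (cx,cy),r=cv2.minEnclosingCircle(ab); C=ce+cx*e1+cy*e2
        rect=cv2.minAreaRect(ab)
        # hex orientation: width vs direction
        th=np.arange(0,60,2); 
        w=[max(np.ptp(np.percentile(ab@[np.cos(np.radians(t+s)),np.sin(np.radians(t+s))],[1,99])) if s<0 else np.ptp(np.percentile(ab@[np.cos(np.radians(t+s)),np.sin(np.radians(t+s))],[1,99])) for s in (0,)) for t in range(0,180,5)]
        print(tag,k,best.sum(),len(rem),'n',m.round(3),'tilt',np.degrees(np.arccos(m[2])).round(1),'az',np.degrees(np.arctan2(m[1],m[0])).round(1),'circC',C.round(4),'r',round(r,4),'mean',ce.round(4))
        print('   widths/5deg(mm) from downhill-az10 dir:',(np.array(w)*1000).round(0).astype(int))
        rem=rem[~best]
if __name__=='__main__': fit(sys.argv[1],tuple(map(int,sys.argv[2:6])))
E
python3 fit.py w2 265 105 390 225; python3 fit.py top0 165 145 260 245
```

```text
w2 0 3232 8115 n [-0.473 -0.082  0.877] tilt 28.7 az -170.1 circC [0.4996 0.2261 0.2224] r 0.0419 mean [0.4991 0.2287 0.2224]
   widths/5deg(mm) from downhill-az10 dir: [78 78 78 78 78 78 78 78 78 78 78 77 77 77 77 78 77 78 78 77 77 77 77 78
 78 78 78 78 78 78 78 78 77 77 78 78]
w2 1 1641 4883 n [-0.46  -0.096  0.882] tilt 28.1 az -168.2 circC [0.4896 0.2234 0.2409] r 0.0233 mean [0.4894 0.2239 0.2409]
   widths/5deg(mm) from downhill-az10 dir: [39 40 40 41 41 41 41 41 41 41 40 40 40 40 40 41 41 41 41 41 41 41 40 40
 39 39 40 40 40 40 40 40 40 40 39 39]
w2 2 1112 3242 n [-0.472 -0.084  0.878] tilt 28.6 az -169.9 circC [0.5121 0.2274 0.1991] r 0.0498 mean [0.5095 0.2553 0.2004]
   widths/5deg(mm) from downhill-az10 dir: [97 97 97 97 97 96 95 94 92 90 87 85 82 79 75 72 70 70 71 73 77 80 83 86
 89 91 93 95 96 97 97 97 97 97 98 97]
top0 0 445 1991 n [-0.484 -0.08   0.871] tilt 29.4 az -170.6 circC [0.4983 0.223  0.2227] r 0.0427 mean [0.4992 0.223  0.2232]
   widths/5deg(mm) from downhill-az10 dir: [79 79 79 78 78 78 79 78 78 78 78 79 79 79 79 79 79 79 78 78 78 78 79 79
 79 79 79 80 80 80 80 81 81 81 80 79]
top0 1 209 1546 n [-0.48  -0.113  0.87 ] tilt 29.6 az -166.8 circC [0.4877 0.2212 0.2405] r 0.0223 mean [0.4876 0.2215 0.2405]
   widths/5deg(mm) from downhill-az10 dir: [40 40 40 41 41 42 42 42 42 41 41 40 40 39 39 38 39 39 39 40 40 40 39 39
 39 40 41 41 41 41 41 42 42 41 41 40]
top0 2 178 1337 n [-0.466 -0.091  0.88 ] tilt 28.4 az -169.0 circC [0.5106 0.2253 0.1993] r 0.0496 mean [0.5269 0.2142 0.2069]
   widths/5deg(mm) from downhill-az10 dir: [94 96 97 97 97 97 97 96 95 96 96 96 96 95 95 96 96 96 96 95 94 93 91 89
 87 84 81 78 77 78 81 84 87 89 91 93]
```

```bash
python3 -c "
import cv2,numpy as np
a=cv2.imread('pics/w2.png')[105:225,265:395].astype(float); a=np.clip((a-10)*4,0,255).astype('uint8')
cv2.imwrite('pics/w2c.png',cv2.resize(a,None,fx=5,fy=5,interpolation=cv2.INTER_CUBIC))"
```

```text
(no output)
```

View pics/w2c.png

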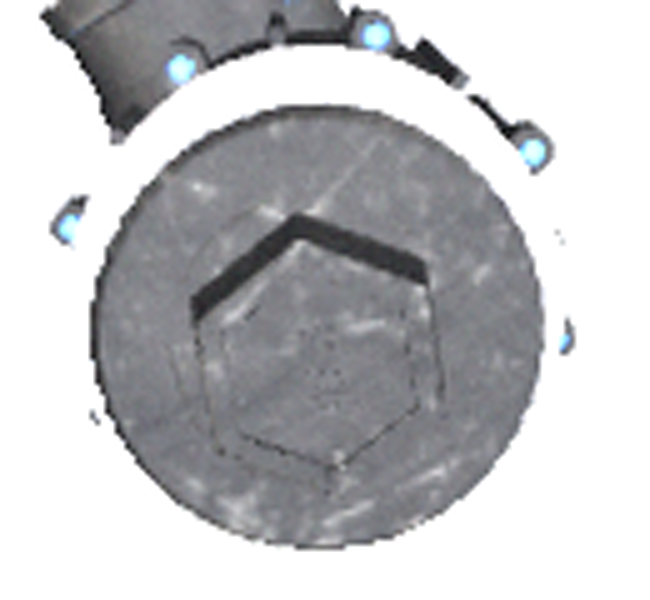

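```bash
cat > go.py <<'E'
from h import *
n=np.array([-.477,-.083,.875]); n/=np.linalg.norm(n); TOP=np.array([.489,.2228,.2406])
def rel(h,lat=0):
    o=bot.get_obs(); M=R.from_quat(o['tool_rot']).as_matrix()
    return (M.T@(TOP+n*h-o['eef_pos'])*1000).round(1)
E
python3 - <<'E'
from go import *
c=dict(np.load('pics/w2.npz'));K=c['camera_matrix'];C=R.from_quat(c['rotation']).as_matrix();M=R.from_quat(bot.get_obs()['tool_rot']).as_matrix()
def cast(p,h=0):
    u=265+p[0]/5-.4; v=105+p[1]/5-.4
    d=C@[(u-K[0,2])/K[0,0],(v-K[1,2])/K[1,1],1]; t=((TOP+n*h-c['eye'])@n)/(d@n); return c['eye']+t*d
T=[(300,240),(240,435),(337,468),(415,405)]
W=[cast(p) for p in T]; L=np.array([M.T@(w-TOP)*1000 for w in W]); print(L.round(1))
for a,b in [(1,2),(2,3),(0,2)]: d=L[b]-L[a]; print(a,b,np.hypot(*d[:2]).round(1),np.degrees(np.arctan2(d[1],d[0])).round(1))
B=[(192,300),(295,215),(428,270),(440,400),(218,455)]
L=np.array([M.T@(cast(p,-.02)-TOP)*1000 for p in B]); print(L.round(1))
for a,b in [(0,1),(1,2),(2,3),(0,4)]: d=L[b]-L[a]; print('base',a,b,np.hypot(*d[:2]).round(1),np.degrees(np.arctan2(d[1],d[0])).round(1))
for h in (.025,-.006): print(h,rel(h))
E
```

```text
[[ -2.8 -23.1   0.1]
 [-13.1  11.4   0.2]
 [  4.   17.4  -0.1]
 [ 17.4   5.8  -0.3]]
1 2 18.1 19.3
2 3 17.7 -40.9
0 2 41.0 80.5
[[-22.2  -8.2  20.4]
 [ -3.4 -24.   20.1]
 [ 20.8 -14.   19.6]
 [ 23.7  10.5  19.6]
 [-17.7  21.5  20.3]]
base 0 1 24.5 -39.9
base 1 2 26.2 22.3
base 2 3 24.7 83.2
base 0 4 30.1 81.4
0.025 [  8.4  -2.2 125.2]
-0.006 [  8.9  -2.2 156.2]
```

>>> {"fn": "send_rows", "kwargs": {
  "increments": [
    [[0,0,0.01,-4.7],[0,0,0.018,-4.6],[0.002,0,0.02,0],[0.002,0,0.02,0],[0.002,0,0.02,0],[0.002,0,0.016,0],[0.001,-0.001,0.01,0],[0,0,0.006,0]]
  ]
}}

```text
clock: 8.25
eef_pos: [0.4802, 0.2217, 0.2762]
tool_rot: [0.965, 0.086, 0.248, -0.025]
ft_force: [0.4, 0.5, -0.4]
grip_width: 0.0855
```

```bash
python3 st.py
python3 - <<'E'
from go import *
print(rel(0),rel(-.006))
c=snap('wrist','w3')
a=np.clip((c['image'][:,:,::-1].astype(float)-5)*3,0,255).astype('uint8'); cv2.imwrite('pics/w3b.png',a)
E
```

```text
t 8.25 j [ 0.52  -0.059 -0.366  0.783 -0.158  1.874] p [0.4802 0.2217 0.2762] f [ 0.4  0.5 -0.4] w 0.0855
x [0.862 0.154 0.483] y [ 0.178 -0.984 -0.005] z [ 0.474  0.09  -0.876] tilt 28.87
[-9.4  0.6 35.4] [-9.4  0.7 41.4]
```

View pics/w3b.png

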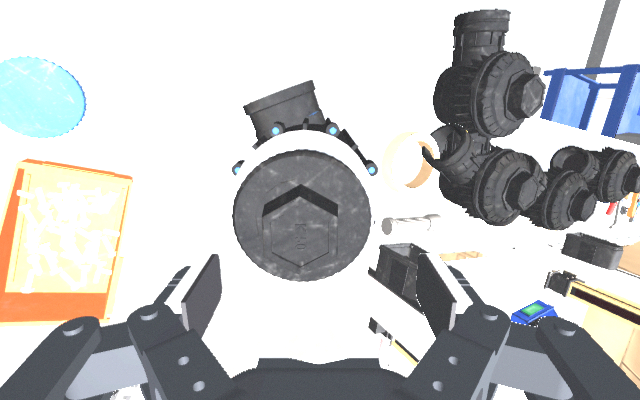

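The hexagon's side edges, at u=263 and 337, are now upright in the image, so the jaw angle fits. The centre is 18 px left, which matches −9.4 mm. Descending.

>>> {"fn": "send_rows", "kwargs": {
  "increments": [
    [[-0.003,0,0,0],[-0.003,0,0,0],[-0.003,0,0.003,0],[0,0,0.008,0],[0,0,0.008,0],[0,0,0.006,0],[0,0,0.004,0],[0,0,0,0]]
  ]
}}

```text
clock: 9.1
eef_pos: [0.4865, 0.2233, 0.2457]
tool_rot: [0.964, 0.086, 0.249, -0.025]
ft_force: [0.0, -1.0, -0.4]
grip_width: 0.0854
```

```bash
python3 st.py
python3 - <<'E'
from go import *
print(rel(0),rel(-.006))
c=snap('wrist','w4')
a=np.clip((c['image'][:,:,::-1].astype(float)-5)*3,0,255).astype('uint8'); cv2.imwrite('pics/w4b.png',a)
E
```

```text
t 9.1 j [ 0.515 -0.026 -0.419  0.694 -0.156  1.869] p [0.4865 0.2233 0.2457] f [ 0.  -1.  -0.4] w 0.0854
x [0.861 0.154 0.485] y [ 0.179 -0.984 -0.005] z [ 0.476  0.091 -0.875] tilt 29.01
[-0.4  1.   5.7] [-0.4  1.1 11.7]
```

View pics/w4b.png

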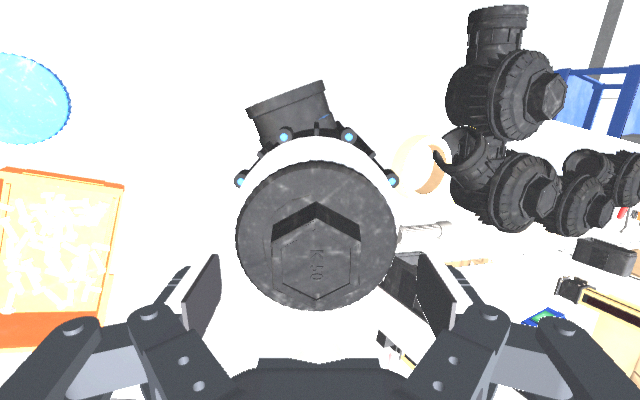

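>>> {"fn": "send_rows", "kwargs": {
  "increments": [
    [[0,0.001,0.004,0],[0,0,0.004,0],[0,0,0.003,0],[0,0,0,0],[0,0,0,0],[0,0,0,0],[0,0,0,0],[0,0,0,0]]
  ]
}}

```text
clock: 9.95
eef_pos: [0.4928, 0.2236, 0.2363]
tool_rot: [0.964, 0.086, 0.25, -0.025]
ft_force: [0.2, 0.8, 0.4]
grip_width: 0.0854
```

>>> {"fn": "send_rows", "kwargs": {
  "increments": [
    [[0,0,0,0],[0,0,0,0],[0,0,0,0],[0,0,0,0],[0,0,0,0],[0,0,0,0],[0,0,0,0],[0,0,0,0]]
  ],
  "hand": 1
}}

```text
clock: 10.75
eef_pos: [0.4918, 0.2235, 0.2368]
tool_rot: [0.964, 0.087, 0.25, -0.026]
ft_force: [-1.7, -0.6, 0.8]
grip_width: 0.0404
```

```bash
python3 st.py
python3 - <<'E'
from go import *
print(rel(0),rel(-.006)); o=bot.get_obs(); M=R.from_quat(o['tool_rot']).as_matrix(); print('ftool',(M.T@o['ft_force']).round(1),(M.T@o['ft_torque']).round(2))
c=snap('wrist','w5')
a=np.clip((c['image'][:,:,::-1].astype(float)-5)*3,0,255).astype('uint8'); cv2.imwrite('pics/w5b.png',a)
E
```

```text
t 10.75 j [ 0.509 -0.01  -0.429  0.666 -0.152  1.863] p [0.4918 0.2235 0.2368] f [-1.7 -0.6  0.8] w 0.0404
x [0.86  0.154 0.486] y [ 0.18  -0.984 -0.006] z [ 0.477  0.093 -0.874] tilt 29.06
[-0.7  0.2 -4.7] [-0.7  0.2  1.3]
ftool [-1.2  0.2 -1.5] [ 0.02 -0.56  0.02]
```

View pics/w5b.png

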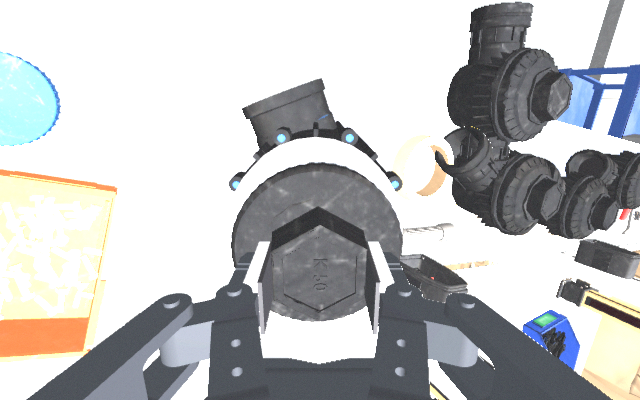

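Gripped (width 40 mm, orientation 29.06°). Pushing in gently.

>>> {"fn": "send_rows", "kwargs": {
  "increments": [
    [[0,0,0.002,0],[0,0,0.002,0],[0,0,0.002,0],[0,0,0.002,0],[0,0,0,0],[0,0,0,0],[0,0,0,0],[0,0,0,0]]
  ]
}}

```text
clock: 11.6
eef_pos: [0.4936, 0.2238, 0.2336]
tool_rot: [0.964, 0.087, 0.25, -0.026]
ft_force: [-6.6, -2.0, 6.1]
grip_width: 0.0404
```

```bash
cat > ff.py <<'E'
from go import *
o=bot.get_obs(); M=R.from_quat(o['tool_rot']).as_matrix(); print('rel top',-rel(0),'ftool',(M.T@o['ft_force']).round(1),(M.T@o['ft_torque']).round(2),'w',o['grip_width'].round(4),'z',M[:,2].round(3),'x',M[:,0].round(3),'t',round(o['clock'],2),'j6',o['joint_pos'][5].round(3))
E
python3 ff.py
```

```text
Traceback (most recent call last):
  File "ff.py", line 2, in <module>
    o=bot.get_obs(); M=R.from_quat(o['tool_rot']).as_matrix(); print('rel top',-rel(0),'ftool',(M.T@o['ft_force']).round(1),(M.T@o['ft_torque']).round(2),'w',o['grip_width'].round(4),'z',M[:,2].round(3),'x',M[:,0].round(3),'t',round(o['clock'],2),'j6',o['joint_pos'][5].round(3))
                                                                                                                                                              ^^^^^^^^^^^^^^^^^^^^^
AttributeError: 'float' object has no attribute 'round'
```

```bash
sed -i "s/o\['grip_width'\].round(4)/round(o['grip_width'],4)/" ff.py; python3 ff.py
```

```text
rel top [ 0.7 -0.1  8.4] ftool [-3.   0.8 -8.7] [-0.11 -1.09 -0.01] w 0.0404 z [ 0.477  0.094 -0.874] x [0.86  0.155 0.486] t 11.6 j6 1.86
```

>>> {"fn": "send_rows", "kwargs": {
  "increments": [
    [[0,0,0.002,0],[0,0,0.002,0],[0,0,0.002,0],[0,0,0.002,0],[0,0,0.002,0],[0,0,0.002,0],[0,0,0.002,0],[0,0,0.002,0]]
  ]
}}

```text
clock: 12.4
eef_pos: [0.4962, 0.2243, 0.2286]
tool_rot: [0.964, 0.088, 0.251, -0.027]
ft_force: [-16.2, -5.1, 15.5]
grip_width: 0.0404
```

```bash
python3 ff.py
```

```text
rel top [ 0.5 -0.1 14.1] ftool [ -7.1   1.9 -21.8] [-0.41 -1.86  0.05] w 0.0404 z [ 0.479  0.097 -0.872] x [0.858 0.157 0.489] t 12.4 j6 1.854
```

>>> {"fn": "send_rows", "kwargs": {
  "increments": [
    [[0,0,0.002,0],[0,0,0.002,0],[0,0,0.002,0],[0,0,0.002,0],[0,0,0.002,0],[0,0,0.002,0],[0,0,0.002,0],[0,0,0.002,0]]
  ]
}}

```text
clock: 13.2
eef_pos: [0.496, 0.2241, 0.2283]
tool_rot: [0.963, 0.089, 0.254, -0.029]
ft_force: [-17.2, -4.2, 16.5]
grip_width: 0.0405
```

```bash
python3 ff.py
```

```text
rel top [ 0.1  0.2 14.3] ftool [ -7.3   0.7 -23.1] [-0.39 -1.84  0.1 ] w 0.0405 z [ 0.483  0.101 -0.87 ] x [0.855 0.157 0.493] t 13.2 j6 1.85
```

It has bottomed: travel stopped about 9.5 mm in, with the force holding at 23 N. I keep the press and turn.

>>> {"fn": "send_rows", "kwargs": {
  "increments": [
    [[0,0,0.0018,-3],[0,0,0.0018,-5],[0,0,0.0018,-6],[0,0,0.0018,-6],[0,0,0.0018,-6],[0,0,0.0018,-6],[0,0,0.0018,-6],[0,0,0.0018,-6]]
  ]
}}

```text
clock: 14.0
eef_pos: [0.4967, 0.2231, 0.2281]
tool_rot: [0.853, 0.454, 0.248, 0.071]
ft_force: [-15.2, -3.9, 15.2]
grip_width: 0.0397
```

```bash
python3 ff.py
```

```text
rel top [-0.6  1.2 14.6] ftool [ -4.7  -3.7 -21. ] [ 1.3  -1.25  0.45] w 0.0397 z [ 0.487  0.105 -0.867] x [0.465 0.809 0.359] t 14.0 j6 1.054
```

>>> {"fn": "send_rows", "kwargs": {
  "increments": [
    [[0,0,0.0018,-5],[0,0,0.0018,-5],[0,0,0.0018,-4],[0,0,0.0018,-2],[0,0,0.001,0],[0,0,0.001,0],[0,0,0,0],[0,0,0,0]]
  ]
}}

```text
clock: 14.8
eef_pos: [0.4958, 0.2233, 0.2293]
tool_rot: [0.778, 0.572, 0.238, 0.104]
ft_force: [-5.5, -1.0, 5.1]
grip_width: 0.0402
```

```bash
python3 ff.py
python3 - <<'E'
from go import *
c=snap('wrist','w6')
a=np.clip((c['image'][:,:,::-1].astype(float)-5)*3,0,255).astype('uint8'); cv2.imwrite('pics/w6b.png',a)
E
```

```text
rel top [-0.8  0.7 13.2] ftool [-0.9 -2.1 -7.3] [ 0.98 -0.58  0.07] w 0.0402 z [ 0.489  0.111 -0.865] x [0.232 0.94  0.252] t 14.8 j6 0.764
```

View pics/w6b.png

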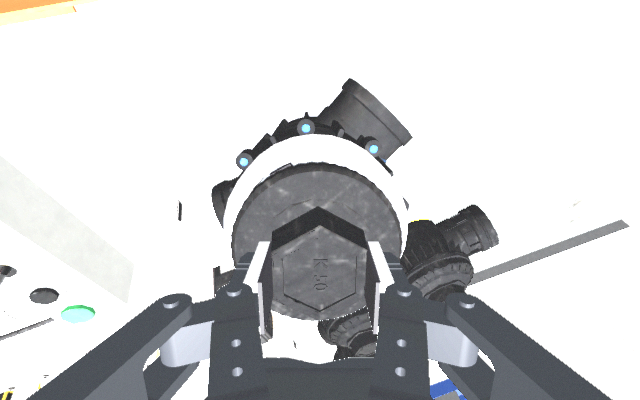

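The cap turned with the jaws by about 62°: the K40 marking on the hexagon is still aligned with the pads. Lifting along the axis.

>>> {"fn": "send_rows", "kwargs": {
  "increments": [
    [[0,0,-0.003,0],[0,0,-0.004,0],[0,0,-0.005,0],[0,0,-0.005,0],[0,0,-0.006,0],[0,0,-0.006,0],[0,0,-0.006,0],[0,0,-0.006,0]]
  ]
}}

```text
clock: 15.65
eef_pos: [0.4738, 0.2181, 0.2657]
tool_rot: [0.778, 0.572, 0.236, 0.103]
ft_force: [0.1, -0.7, -1.3]
grip_width: 0.0401
```

```bash
python3 ff.py
```

```text
rel top [ -1.7  -0.5 -29.7] ftool [-1.  -0.2  1.1] [ 0.5  -0.3  -0.01] w 0.0401 z [ 0.486  0.11  -0.867] x [0.233 0.94  0.25 ] t 15.65 j6 0.777
```

>>> {"fn": "send_rows", "kwargs": {
  "increments": [
    [[0,0,-0.008,0],[0,0,-0.012,0],[0,0,-0.015,0],[0,0,-0.015,0],[0,0,-0.015,0],[0,0,-0.015,-4],[0,0,-0.01,-5],[0,0,-0.005,-5]]
  ]
}}

```text
clock: 16.45
eef_pos: [0.4239, 0.2064, 0.3548]
tool_rot: [0.7, 0.666, 0.222, 0.133]
ft_force: [0.1, 0.4, -0.6]
grip_width: 0.0408
```

```bash
python3 st.py
python3 - <<'E'
from h import *
c=snap('wrist','w7'); c2=snap('top','top2')
c=dict(np.load('pics/top0.npz')); P=pts(c).copy(); 
# tray: dark region pixels
im=c['image'].astype(int); m=((im.max(2)<90)&(im.min(2)>25))
m[:, :355]=0; m[:,445:]=0; m[:165]=0; m[250:]=0
m=cv2.morphologyEx(m.astype(np.uint8),cv2.MORPH_OPEN,np.ones((3,3)))
cs,_=cv2.findContours(m,cv2.RETR_EXTERNAL,cv2.CHAIN_APPROX_NONE); k=max(cs,key=cv2.contourArea)
K=c['camera_matrix'];C=R.from_quat(c['rotation']).as_matrix()
def cast(u,v,z):
    d=C@[(u-K[0,2])/K[0,0],(v-K[1,2])/K[1,1],1]; t=(z-c['eye'][2])/d[2]; return c['eye']+t*d
r=cv2.minAreaRect(k); print('rect',r)
q=np.array([cast(u,v,.018)[:2] for u,v in cv2.boxPoints(r)]); print(q.round(4),'centre',q.mean(0).round(4),np.linalg.norm(np.diff(q,axis=0),axis=1).round(4))
# cabinet edge
P=P.reshape(-1,3)
s=P[(P[:,2]>.06)&(P[:,2]<.3)&(P[:,0]>.42)&(P[:,0]<.66)&(P[:,1]<-.3)]
print('cabinet y max',np.percentile(s[:,1],[99,99.9]))
E
```

```text
t 16.45 j [ 0.554 -0.222 -0.306  0.987 -0.164  0.563] p [0.4239 0.2064 0.3548] f [ 0.1  0.4 -0.6] w 0.0408
x [0.015 0.991 0.134] y [ 0.873 -0.079  0.482] z [ 0.488  0.11  -0.866] tilt 30.0
rect ((414.0, 228.0), (12.0, 16.0), 90.0)
[[ 0.4794 -0.2385]
 [ 0.4791 -0.2793]
 [ 0.4482 -0.2776]
 [ 0.4485 -0.237 ]] centre [ 0.4638 -0.2581] [0.0408 0.031  0.0406]
cabinet y max [-0.39538728 -0.38659273]
```

View pics/w7.png

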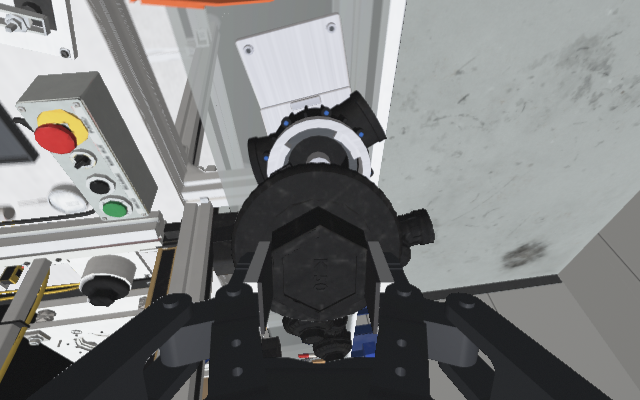

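The cap is out and held, with the empty collar visible at (315,155). Now I fix the tray mask and check the grip.

Run:
```python
from h import *
c=dict(np.load('pics/top0.npz')); im=c['image'].astype(int); print(im[206,398],im[206,360],im[182,376])
m=(im.max(2)<120).astype(np.uint8); m[:,:360]=0; m[:,440:]=0; m[:168]=0; m[248:]=0
m=cv2.morphologyEx(m,cv2.MORPH_OPEN,np.ones((5,5)))
cs,_=cv2.findContours(m,cv2.RETR_EXTERNAL,cv2.CHAIN_APPROX_NONE); k=max(cs,key=cv2.contourArea)
K=c['camera_matrix'];C=R.from_quat(c['rotation']).as_matrix()
def cast(u,v,z):
    d=C@[(u-K[0,2])/K[0,0],(v-K[1,2])/K[1,1],1]; t=(z-c['eye'][2])/d[2]; return c['eye']+t*d
r=cv2.minAreaRect(k); print('rect',r)
q=np.array([cast(u,v,.018)[:2] for u,v in cv2.boxPoints(r)]); print(q.round(4),'centre',q.mean(0).round(4),np.linalg.norm(np.diff(q,axis=0),axis=1).round(4))
for t in ['side0']:
    pass
P=pts(c); print('floor z',np.nanmedian(P[190:225,385:410,2]), 'table z',np.nanmedian(P[255:262,380:400,2]))
```

```text
[80 85 89] [182 184 184] [85 90 94]
rect ((398.0, 206.0), (58.0, 50.0), 90.0)
[[ 0.5993 -0.1581]
 [ 0.5981 -0.2884]
 [ 0.4456 -0.28  ]
 [ 0.4467 -0.1531]] centre [ 0.5224 -0.2199] [0.1303 0.1527 0.1269]
floor z 0.003186531612699328 table z -0.0003125231958541752
```

Run:
```python
from h import *
o=bot.get_obs(); M=R.from_quat(o['tool_rot']).as_matrix()
c=dict(np.load('pics/w7.npz')); P=pts(c)
q=P[255:300,295:345].reshape(-1,3); q=q[np.isfinite(q[:,0])]
L=(q-o['eef_pos'])@M; print('hex top in tool',np.median(L,0).round(4)); ce=L.mean(0); print('normal',np.linalg.svd(L-ce,full_matrices=False)[2][2].round(3))
q=P[185:200,270:370].reshape(-1,3);L=(q-o['eef_pos'])@M; print('flange',np.nanmedian(L,0).round(4))
```

```text
hex top in tool [ 0.001   0.0029 -0.0036]
normal [-0.042  0.001  0.999]
flange [ 0.0005 -0.0291  0.0173]
```

>>> {"fn": "send_rows", "kwargs": {
  "increments": [
    [[-0.02,0.002,0.003,0],[-0.035,0.003,0.006,0],[-0.04,0.004,0.007,0],[-0.04,0.004,0.007,0],[-0.04,0.004,0.007,0],[-0.04,0.004,0.007,0],[-0.04,0.004,0.007,0],[-0.04,0.004,0.007,0]]
  ]
}}

```text
clock: 17.35
eef_pos: [0.4694, -0.087, 0.2825]
tool_rot: [0.702, 0.662, 0.228, 0.131]
ft_force: [1.0, -0.2, -1.9]
grip_width: 0.0403
```

```bash
python3 st.py
```

```text
t 17.35 j [-0.357 -0.154 -0.439  0.831  0.286 -0.231] p [ 0.4694 -0.087   0.2825] f [ 1.  -0.2 -1.9] w 0.0403
x [0.021 0.989 0.146] y [ 0.87  -0.09   0.486] z [ 0.494  0.117 -0.862] tilt 30.48
```

>>> {"fn": "send_rows", "kwargs": {
  "increments": [
    [[-0.012,0,0,-8.35],[-0.018,0,0.006,-8.35],[-0.024,-0.014,0.016,0],[-0.024,-0.014,0.018,0],[-0.024,-0.014,0.018,0],[-0.02,-0.013,0.018,0],[-0.015,-0.011,0.014,0],[-0.006,-0.005,0.006,0]]
  ]
}}

```text
clock: 18.15
eef_pos: [0.4834, -0.2442, 0.1543]
tool_rot: [0.606, 0.752, 0.203, 0.164]
ft_force: [-0.5, 0.9, -1.8]
grip_width: 0.0404
```

```bash
python3 st.py
python3 - <<'E'
from h import *
c=snap('side','s3')
cv2.imwrite('pics/s3c.png',cv2.resize(c['image'][120:280,230:450,::-1],None,fx=3.6,fy=3.6))
E
```

```text
t 18.15 j [-0.682  0.167 -0.466  0.588  0.405 -0.824] p [ 0.4834 -0.2442  0.1543] f [-0.5  0.9 -1.8] w 0.0404
x [-0.213  0.977 -0.   ] y [0.844 0.184 0.504] z [ 0.493  0.107 -0.863] tilt 30.29
```

View pics/s3c.png

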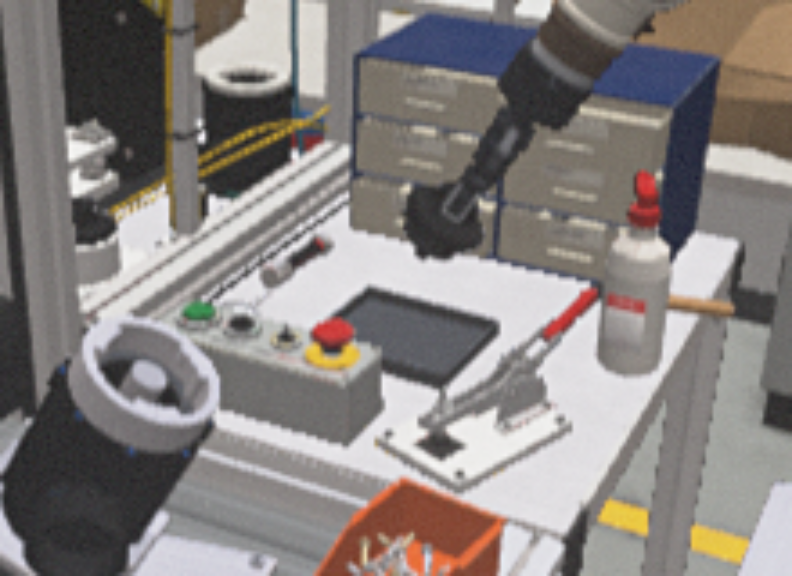

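The side view shows the cap held over the tray. Lowering it towards the floor.

>>> {"fn": "send_rows", "kwargs": {
  "increments": [
    [[0.002,-0.003,0.008,0],[0.002,-0.004,0.01,0],[0.003,-0.005,0.012,0],[0.003,-0.005,0.012,0],[0.003,-0.005,0.012,0],[0.002,-0.004,0.01,0],[0,-0.003,0.005,0],[0,0,0,0]]
  ]
}}

```text
clock: 19.0
eef_pos: [0.4927, -0.2221, 0.0815]
tool_rot: [0.604, 0.752, 0.205, 0.166]
ft_force: [0.2, 0.3, -1.6]
grip_width: 0.0405
```

```bash
python3 st.py
python3 - <<'E'
from h import *
c=snap('side','s4')
cv2.imwrite('pics/s4c.png',cv2.resize(c['image'][170:250,300:420,::-1],None,fx=6,fy=6))
E
```

```text
t 19.0 j [-0.631  0.264 -0.588  0.344  0.39  -0.773] p [ 0.4927 -0.2221  0.0815] f [ 0.2  0.3 -1.6] w 0.0405
x [-0.215  0.977 -0.003] y [0.84  0.186 0.509] z [ 0.498  0.107 -0.861] tilt 30.6
```

View pics/s4c.png

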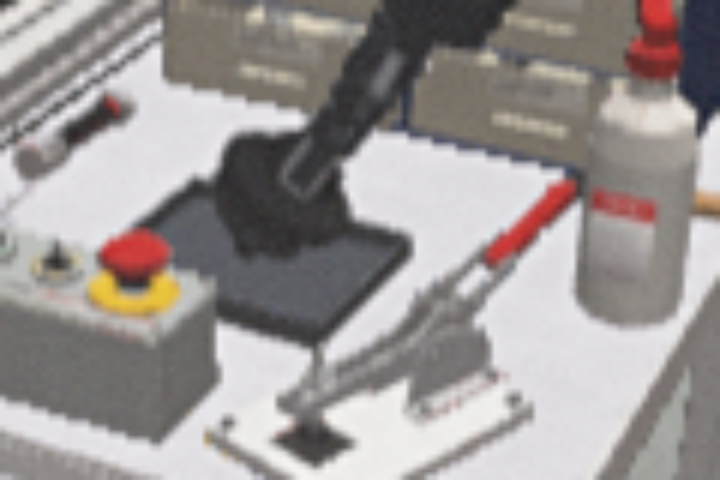

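>>> {"fn": "send_rows", "kwargs": {
  "increments": [
    [[0,-0.0015,0.0026,0],[0,-0.0015,0.0026,0],[0,-0.0015,0.0026,0],[0,-0.001,0.0017,0],[0,-0.001,0.0017,0],[0,-0.001,0.0017,0],[0,-0.001,0.0017,0],[0,-0.001,0.0017,0]]
  ]
}}

```text
clock: 19.85
eef_pos: [0.4965, -0.2237, 0.0667]
tool_rot: [0.603, 0.751, 0.207, 0.171]
ft_force: [-6.9, 3.2, 16.5]
grip_width: 0.0405
```

```bash
python3 st.py
```

```text
t 19.85 j [-0.631  0.296 -0.604  0.286  0.394 -0.772] p [ 0.4965 -0.2237  0.0667] f [-6.9  3.2 16.5] w 0.0405
x [-0.215  0.977 -0.007] y [0.835 0.188 0.517] z [ 0.506  0.105 -0.856] tilt 31.15
```

Contact with the floor is felt: 16 N at the expected height. I ease off and loosen the jaws slightly so the cap settles upright on its plug between the pads.

>>> {"fn": "send_rows", "kwargs": {
  "increments": [
    [[0,0,-0.0008,0],[0,0,0,0],[0,0,0,0],[0,0,0,0],[0,0,0,0],[0,0,0,0],[0,0,0,0],[0,0,0,0]]
  ],
  "hand": -0.05
}}

```text
clock: 20.65
eef_pos: [0.4967, -0.2243, 0.0677]
tool_rot: [0.603, 0.751, 0.207, 0.172]
ft_force: [0.4, 0.5, 0.5]
grip_width: 0.0452
```

```bash
python3 st.py
python3 - <<'E'
from h import *
c=snap('side','s5'); a=c['image'][170:250,300:420,::-1].astype(float)
cv2.imwrite('pics/s5c.png',cv2.resize(np.clip(a*2,0,255).astype('uint8'),None,fx=5,fy=5))
c=snap('wrist','w8'); a=np.clip((c['image'][:,:,::-1].astype(float)-5)*3,0,255).astype('uint8'); cv2.imwrite('pics/w8b.png',a)
E
```

```text
t 20.65 j [-0.632  0.294 -0.604  0.287  0.394 -0.773] p [ 0.4967 -0.2243  0.0677] f [0.4 0.5 0.5] w 0.0452
x [-0.215  0.977 -0.008] y [0.834 0.188 0.518] z [ 0.508  0.105 -0.855] tilt 31.22
```

View pics/s5c.png

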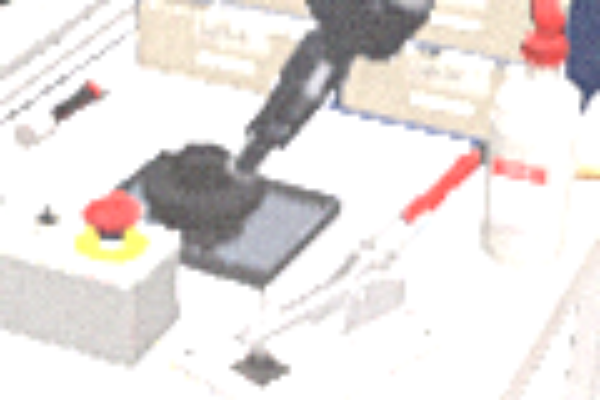

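View pics/w8b.png

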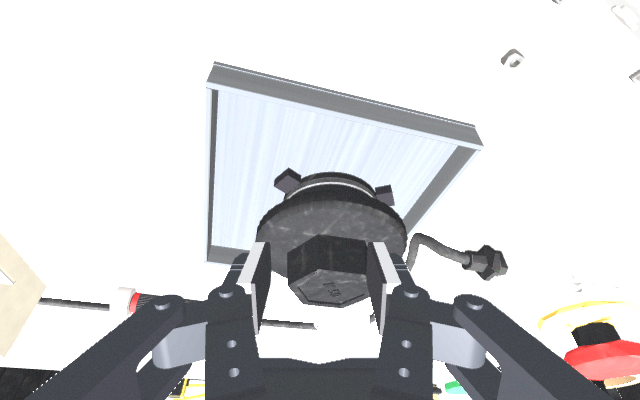

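The cap now stands on its plug between the loosened pads; the wrist view shows the flange at (332,225) and the hex top at (333,285). Measuring its pose.

Run:
```python
from h import *
o=bot.get_obs(); M=R.from_quat(o['tool_rot']).as_matrix()
for t in ['w8','s5']:
    P=pts(dict(np.load(f'pics/{t}.npz'))).reshape(-1,3)
    q=P[(abs(P[:,0]-.53)<.07)&(abs(P[:,1]+.22)<.06)&(P[:,2]>.02)&(P[:,2]<.09)]
    print(t,len(q))
    for lo,hi in [(.038,.048),(.058,.068)]:
        s=q[(q[:,2]>lo)&(q[:,2]<hi)]; 
        if len(s)<20: continue
        ce=s.mean(0); m=np.linalg.svd(s-ce,full_matrices=False)[2][2]; (cx,cy),r=cv2.minEnclosingCircle(s[:,:2].astype(np.float32))
        print(lo,len(s),'mean',ce.round(4),'n',(m*np.sign(m[2])).round(3),'circ',round(cx,4),round(cy,4),round(r,4),'x',np.percentile(s[:,0],[1,99]).round(3),'y',np.percentile(s[:,1],[1,99]).round(3))
```

```text
w8 15936
0.038 5919 mean [ 0.5052 -0.2176  0.0417] n [-0.047 -0.011  0.999] circ 0.5256 -0.2108 0.0425 x [0.486 0.553] y [-0.25  -0.174]
0.058 3793 mean [ 0.5169 -0.215   0.0626] n [0.014 0.004 1.   ] circ 0.5109 -0.2206 0.0414 x [0.482 0.546] y [-0.257 -0.192]
s5 367
0.038 141 mean [ 0.5194 -0.1927  0.0431] n [-0.015  0.059  0.998] circ 0.5237 -0.2075 0.0419 x [0.484 0.564] y [-0.228 -0.169]
0.058 78 mean [ 0.521  -0.2063  0.0641] n [-0.006  0.04   0.999] circ 0.513 -0.2057 0.0337 x [0.482 0.546] y [-0.231 -0.19 ]
```

>>> {"fn": "send_rows", "kwargs": {
  "increments": [
    [[0,0,0,0],[0,0,0,0],[0,0,0,0],[0.0015,0.005,0.003,0],[0.0015,0.005,0.004,0],[0.0015,0.005,0.004,0],[0.0015,0.005,0.004,0],[0.0015,0.004,0.004,0]]
  ],
  "hand": -0.4
}}

```text
clock: 21.55
eef_pos: [0.5271, -0.2096, 0.0638]
tool_rot: [0.603, 0.751, 0.207, 0.172]
ft_force: [-0.6, 0.4, 0.0]
grip_width: 0.0596
```

```bash
python3 st.py
python3 - <<'E'
from h import *
o=bot.get_obs(); M=R.from_quat(o['tool_rot']).as_matrix(); print('to go mm',((np.array([.525,-.2105,.063])-o['eef_pos'])@M*1000).round(1))
c=snap('wrist','w9'); a=np.clip((c['image'][:,:,::-1].astype(float)-5)*3,0,255).astype('uint8'); cv2.imwrite('pics/w9b.png',a)
P=pts(c).reshape(-1,3)
q=P[(abs(P[:,0]-.525)<.03)&(abs(P[:,1]+.21)<.03)&(P[:,2]>.0605)&(P[:,2]<.0655)]
b,_,_=np.percentile(q,[1,50,99],axis=0),0,0; print(b.round(4),cv2.minAreaRect(q[:,:2].astype(np.float32)),len(q))
E
```

```text
t 21.55 j [-0.565  0.325 -0.574  0.26   0.369 -0.706] p [ 0.5271 -0.2096  0.0638] f [-0.6  0.4  0. ] w 0.0596
x [-0.214  0.977 -0.008] y [0.834 0.188 0.519] z [ 0.508  0.104 -0.855] tilt 31.26
to go mm [-0.4 -2.4 -0.5]
[[ 0.5069 -0.2381  0.0607]
 [ 0.5241 -0.2112  0.0627]
 [ 0.5462 -0.1811  0.0645]] ((0.5270839333534241, -0.2100919634103775), (0.05970121547579765, 0.041921310126781464), 87.90296936035156) 4444
```

View pics/w9b.png

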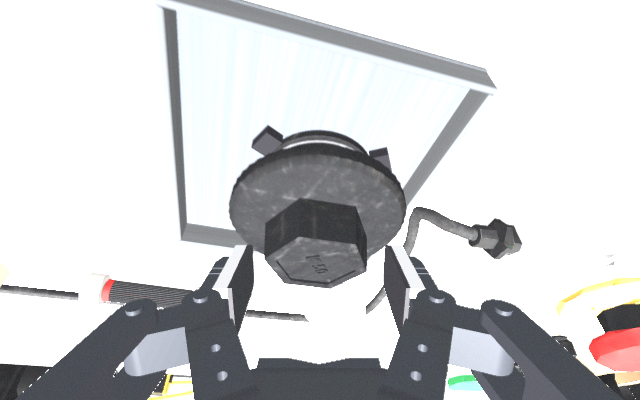

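The hexagon looks turned relative to the pads, so I check its yaw before closing.

Run:
```python
from h import *
c=dict(np.load('pics/w9.npz'))
a=c['image'][190:300,250:385,::-1].astype(float); cv2.imwrite('pics/w9c.png',cv2.resize(np.clip((a-8)*4,0,255).astype('uint8'),None,fx=5,fy=5,interpolation=cv2.INTER_CUBIC))
```

View pics/w9c.png

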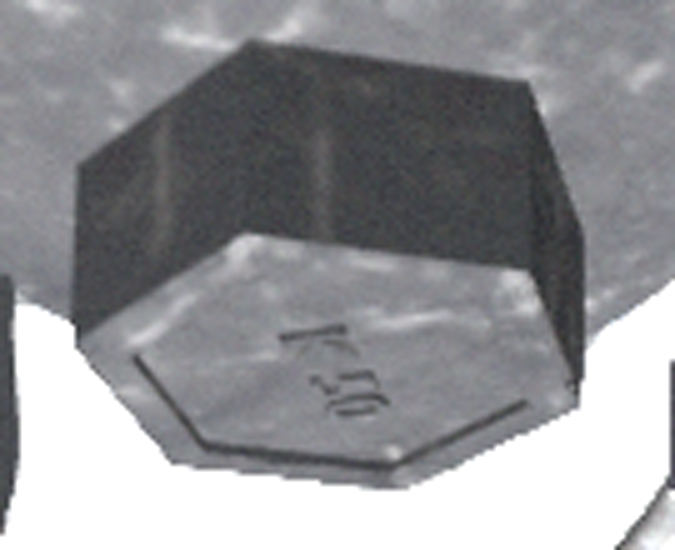

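Run:
```python
from h import *
c=dict(np.load('pics/w9.npz'));K=c['camera_matrix'];C=R.from_quat(c['rotation']).as_matrix()
o=bot.get_obs(); M=R.from_quat(o['tool_rot']).as_matrix()
p=np.array([(78,345),(248,232),(530,270),(577,407),(400,488),(175,463)])/5-.4+[250,190]
W=[]
for u,v in p:
    d=C@[(u-K[0,2])/K[0,0],(v-K[1,2])/K[1,1],1]; W.append(c['eye']+d*(.063-c['eye'][2])/d[2])
W=np.array(W); ce=(W[:3]+W[3:]).mean(0)/2
print('centre',ce.round(4),'diag',np.linalg.norm(W[:3]-W[3:],axis=1).round(4))
d=np.diff(np.vstack([W,W[:1]]),axis=0); e=np.degrees(np.arctan2(d[:,1],d[:,0]))%60; print('edge az mod60',e.round(1), np.linalg.norm(d,axis=1).round(4))
print('jaw az',np.degrees(np.arctan2(M[1,0],M[0,0])))
```

```text
centre [ 0.5276 -0.2103  0.063 ] diag [0.0452 0.0459 0.0461]
edge az mod60 [30.8 29.6 27.7 28.8 29.6 29.6] [0.0232 0.0231 0.0232 0.0227 0.0222 0.0228]
jaw az 102.43528954370764
```

The hexagon is 17° off the jaw axis. I turn the jaws half-way, because the tool leans, and close gently; the flats should self-align.

>>> {"fn": "send_rows", "kwargs": {
  "increments": [
    [[0,0,0,-4.5],[0,0,0,-4.5],[0,0,0,0],[0,0,0,0],[0,0,0,0],[0,0,0,0],[0,0,0,0],[0,0,0,0]]
  ],
  "hand": -0.2
}}

```text
clock: 22.4
eef_pos: [0.5284, -0.2079, 0.063]
tool_rot: [0.54, 0.797, 0.193, 0.187]
ft_force: [-0.0, -0.1, -1.2]
grip_width: 0.0509
```

>>> {"fn": "send_rows", "kwargs": {
  "increments": [
    [[0,0,0,0],[0,0,0,0],[0,0,0,0],[0,0,0,0],[0,0,0,0],[0,0,0,0],[0,0,0,0],[0,0,0,0]]
  ],
  "hand": 0.1
}}

```text
clock: 23.2
eef_pos: [0.5288, -0.2081, 0.0636]
tool_rot: [0.541, 0.797, 0.194, 0.188]
ft_force: [0.2, -0.2, -0.4]
grip_width: 0.0405
```

```bash
python3 st.py
cat > cap.py <<'E'
from h import *
import sys
t=sys.argv[1]
c=snap('wrist',t); a=np.clip((c['image'][:,:,::-1].astype(float)-5)*3,0,255).astype('uint8'); cv2.imwrite(f'pics/{t}b.png',a)
P=pts(c).reshape(-1,3)
for lo,hi,rr in [(.036,.05,.045),(.057,.07,.021)]:
    q=P[(np.hypot(P[:,0]-.527,P[:,1]+.21)<rr)&(P[:,2]>lo)&(P[:,2]<hi)]
    for k in range(3):
        ce=np.median(q,0); m=np.linalg.svd(q-q.mean(0),full_matrices=False)[2][2]; m*=np.sign(m[2]); q=q[abs((q-ce)@m)<.003]
    print(lo,len(q),q.mean(0).round(4),m.round(3))
E
python3 cap.py w10
```

```text
t 23.2 j [-0.562  0.327 -0.572  0.259  0.369 -0.862] p [ 0.5288 -0.2081  0.0636] f [ 0.2 -0.2 -0.4] w 0.0405
x [-0.345  0.934 -0.09 ] y [0.789 0.341 0.512] z [ 0.509  0.106 -0.854] tilt 31.3
0.036 9496 [ 0.5075 -0.2158  0.0415] [-0.032 -0.011  0.999]
0.057 4224 [ 0.5248 -0.2107  0.0626] [-0.014 -0.006  1.   ]
```

View pics/w10b.png

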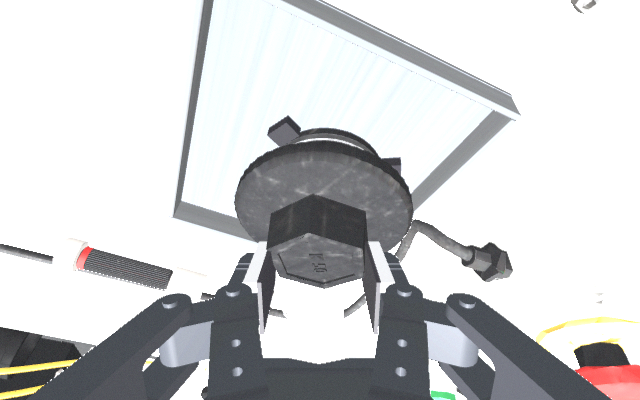

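>>> {"fn": "send_rows", "kwargs": {
  "increments": [
    [[0,0,0,0],[0,0,0,0],[0,0,0,0],[0,0,0,0],[0,0,0,0],[0,0,0,0],[0,0,0,0],[0,0,0,0]]
  ],
  "hand": 0.5
}}

```text
clock: 24.05
eef_pos: [0.5288, -0.2082, 0.0636]
tool_rot: [0.541, 0.797, 0.194, 0.188]
ft_force: [0.9, 0.3, -0.4]
grip_width: 0.0406
```

```bash
python3 st.py; python3 cap.py w11
```

```text
t 24.05 j [-0.562  0.327 -0.572  0.259  0.369 -0.862] p [ 0.5288 -0.2082  0.0636] f [ 0.9  0.3 -0.4] w 0.0406
x [-0.345  0.934 -0.09 ] y [0.789 0.341 0.512] z [ 0.509  0.106 -0.854] tilt 31.3
0.036 9540 [ 0.5075 -0.2157  0.0415] [-0.032 -0.011  0.999]
0.057 4232 [ 0.5248 -0.2107  0.0626] [-0.017 -0.003  1.   ]
```

View pics/w11b.png

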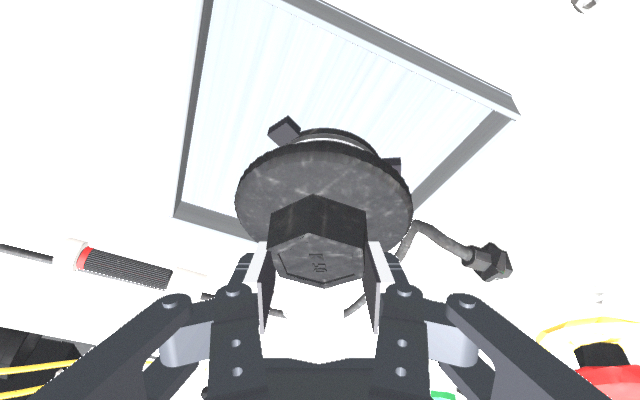

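The grip is confirmed: the width is blocked at 40.6 mm while the command is for much less, and the cap is upright and flat in the tray. Releasing, then retreating along the tool axis.

>>> {"fn": "send_rows", "kwargs": {
  "increments": [
    [[0,0,0,0],[0,0,0,0],[0,0,0,0],[0,0,0,0],[0,0,0,0],[0,0,0,0],[0,0,0,0],[0,0,0,0]]
  ],
  "hand": -0.6
}}

```text
clock: 24.9
eef_pos: [0.5286, -0.2081, 0.0634]
tool_rot: [0.541, 0.797, 0.194, 0.187]
ft_force: [0.4, -0.2, 0.4]
grip_width: 0.0682
```

>>> {"fn": "send_rows", "kwargs": {
  "increments": [
    [[0,0,-0.005,0],[0,0,-0.01,0],[0,0,-0.015,0],[0,0,-0.02,0],[0,0,-0.02,0],[0,0,-0.02,0],[0,0,-0.02,0],[0,0,-0.01,0]]
  ]
}}

```text
clock: 25.7
eef_pos: [0.4628, -0.2206, 0.1722]
tool_rot: [0.541, 0.797, 0.194, 0.187]
ft_force: [0.9, -0.2, -0.1]
grip_width: 0.0679
```

```bash
python3 st.py; python3 cap.py w12
python3 - <<'E'
from h import *
c=snap('side','s6'); a=c['image'][150:330,280:440,::-1]; cv2.imwrite('pics/s6c.png',cv2.resize(a,None,fx=3.3,fy=3.3))
c0=dict(np.load('pics/side0.npz')); d=np.abs(c['image'].astype(int)-c0['image']).sum(2)>60
for n,(u0,v0,u1,v1) in dict(jar=(305,290,345,332),bottle=(392,165,420,225)).items(): print(n,'changed frac',d[v0:v1,u0:u1].mean().round(3))
E
```

```text
t 25.7 j [-0.675  0.08  -0.523  0.6    0.412 -0.977] p [ 0.4628 -0.2206  0.1722] f [ 0.9 -0.2 -0.1] w 0.0679
x [-0.346  0.934 -0.089] y [0.79  0.341 0.51 ] z [ 0.507  0.107 -0.855] tilt 31.2
0.036 3426 [ 0.5119 -0.2139  0.0414] [-0.012 -0.005  1.   ]
0.057 1559 [ 0.5259 -0.2102  0.0626] [-0.006 -0.003  1.   ]
jar changed frac 0.001
bottle changed frac 0.0
```

View pics/s6c.png

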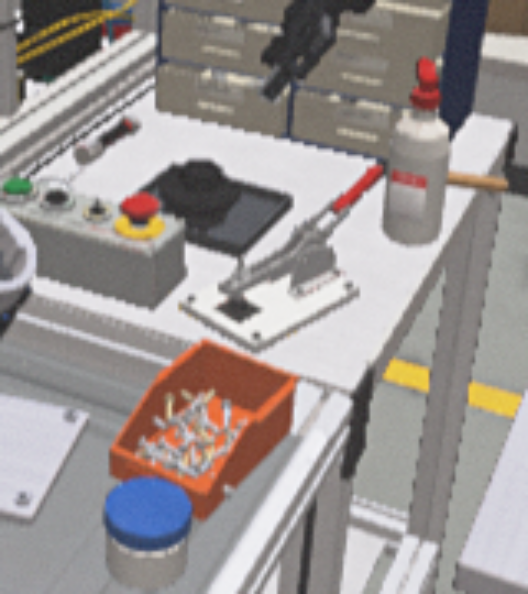

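View pics/w12.png

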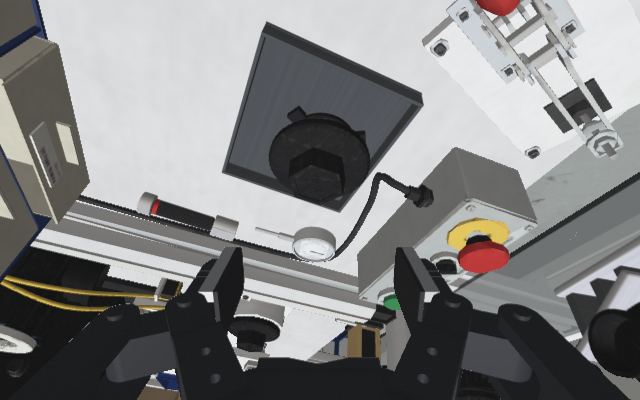

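Run:
```python
from h import *
c=snap('top','t9'); P=pts(c)
s=P.reshape(-1,3); q=s[(np.hypot(s[:,0]-.526,s[:,1]+.21)<.05)&(s[:,2]>.036)&(s[:,2]<.048)]
print(len(q),q.mean(0).round(4),np.percentile(q[:,:2],[1,99],axis=0).round(3))
c=dict(np.load('pics/w12.npz'));P=pts(c);s=P.reshape(-1,3)
q=s[(np.hypot(s[:,0]-.522,s[:,1]+.22)<.12)&(s[:,2]>.0135)&(s[:,2]<.025)]; r=cv2.minAreaRect(q[:,:2].astype(np.float32)); print('tray rim (wrist)',r)
c0=dict(np.load('pics/top0.npz')); i=dict(np.load('pics/t9.npz'))['image'].astype(int); print('gauge',(np.abs(i-c0['image']).sum(2)>60)[130:160,358:460].mean())
```

```text
610 [ 0.5228 -0.2091  0.0414] [[ 0.484 -0.252]
 [ 0.566 -0.17 ]]
tray rim (wrist) ((0.5070106983184814, -0.19522252678871155), (0.18120865523815155, 0.1899769902229309), 88.12297058105469)
gauge 0.0
```

View pics/t9.png

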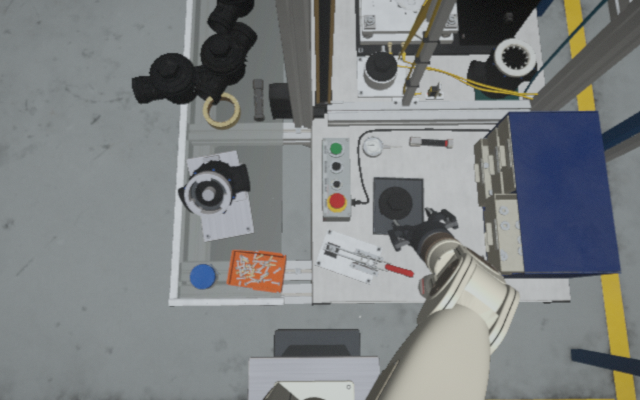

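The top view shows the cap inside the tray at (395,203), about 3 mm along and 9 mm across from its centre. Handing in.

```bash
python3 -c "
from h import *
print(order.job_done())"; python3 st.py
```

```text
the job is handed in; nothing more can be done
None
the job is handed in; nothing more can be done
```

The cap is off the valve and standing upright, released, in the steel tray. The job was handed in at about 26 s of the 48 s; no verdict is reported.

- **Tilting the tool:** The moves cannot tilt the tool, so I raised the arm against the joint-4 limit until it leaned 29° to match the valve.
- **Unlocking:** I gripped the hexagon and pressed the cap in about 9.5 mm until it bottomed. The wrist force was about 23 N there. I then turned the cap about 62° anticlockwise under pressure and lifted it out along the axis.
- **Set-down:** I could not tilt the tool back, so the cap was not lowered upright in the jaws. I rested the edge of its plug on the tray floor at about 16 N and loosened the jaws. The cap then tipped about 30° upright by itself and turned about 17° about its own axis as it did. I gripped it again while it stood upright (jaws stopped by the cap at 40.6 mm), then released it and backed off.

**Last checks**
- **Cap position:** The centre is about 3 mm along and 9 mm across from the tray centre; the limits are 35 and 27 mm.
- **Cap attitude:** It is within about 1° of upright. Its hexagon top is at 62.6 mm, against 63 mm expected for a cap flat on the floor.
- **Bystanders:** Before-and-after pictures of the jar, spray bottle and dial gauge showed no change.
- **One check failed:** Re-measuring the tray rim from the wrist camera gave the wrong size because the mask caught other things. The tray position comes from the first top view, where the tray measured about 153 by 129 mm, close to the stated 150 by 130 mm.

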